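# Refit the gas valve knob and hold it pressed

## Task

The black knob of the gas safety valve lies in the pulled-out drawer: take it out, turn it so that its white mark agrees with the red mark on the valve's disc (the flats of bore and spindle then match) and push it fully home on the D-shaped spindle. Then press the knob down against the spindle's spring, most of the way down, and finish while still holding it pressed: do not let go. Leave the slide rule cases, stopwatch, chalk holder and pencil box in the drawer as they are.

Things in the scene. Friction and masses are not known exactly. Their poses are not given: they have to be found in the camera images.
- knob_mid (a point): Centre (half-way up) of the loose black knob, 44 mm high, bar up on the drawer floor, about 200 g (cast metal, enamelled): a round hub 48 mm across, 18 mm high, on it a bar grip 44 mm long (x), 14 mm wide (y), 26 mm high (4 mm below to 22 mm above this point). z up along its axis, x along the bar to the end with the white mark (a stripe along half the bar's top, down that end and down the hub)
- knob_mark (a point): Point on the knob at its white mark, 22 mm from knob_mid along its +x. In the knob's underside is a D-shaped bore 17.6 mm across and 14 mm deep, its flat on this white-marked side, 2.8 mm from the axis: about 0.8 mm clearance all round on the spindle
- spindle_seat (a point): On the valve spindle's axis, at the upper face of its disc (aluminium, 72 mm across, 80 mm above the bench when up). The brass D-shaft, 16 mm diameter, tip tapered, stands 13 mm up from here; its flat is 2 mm from the axis on the +x side, with a red mark on the disc's rim. z up. Disc and shaft move as one. A knob is home with its underside on the disc: knob_mid 22 mm above here
- valve: Grey gas safety valve box 160 (x) x 150 (y) mm, 65 mm high, with a foot plate 200 x 170 mm, fixed to the bench; origin at the centre of its underside. Its upright spindle stands in the middle of its top, at any angle, and turns only stiffly (0.3 N m)
- spindle (a joint): How far the spindle with its disc is pressed down, m: 0 up, 0.008 at its stop. A spring pushes it up with about 5 N at 0 and 12 N at the stop. Most of the way down means over 0.0045
- drawer: The oak drawer, fixed on the bench: 360 mm (x) by 440 mm (y), 50 mm high walls 10 mm thick, its front board (-x end) 60 mm high, inner floor 10 mm above the bench. Origin at the centre of its underside, axes along its sides, z up. A pine rack stands along its +y side (50 mm high)
- stopwatch: Chrome stopwatch lying in the drawer, 54 mm across, 17 mm high; origin at its underside's centre. To be left alone
- chalk_holder: White ceramic chalk holder lying in the drawer, 100 mm long along its x, 14 mm thick; origin under its middle. To be left alone
- pencil_box: Red aluminium pencil box lying in the drawer, 55 (x) x 190 (y) x 24 mm; origin under its middle. To be left alone
- case0: Green plastic slide rule case 290 x 18 x 52 mm, on edge in the drawer's rack, top 68 mm above the bench; origin under its middle. To be left alone
- case1: Green plastic slide rule case 290 x 18 x 52 mm, on edge in the drawer's rack, top 68 mm above the bench; origin under its middle. To be left alone
- case2: Green plastic slide rule case 290 x 18 x 52 mm, on edge in the drawer's rack, top 68 mm above the bench; origin under its middle. To be left alone
There are look-alikes about, which are no part of the job. Of the things that look like the part that bears knob_mid, the middle-sized one is meant.

How it is judged:
On the way, in this order (a step that is already met when the one before it is completed fails the run):
1. the knob is held by the fingers, clear above the drawer (height (world z) of knob_mid above 0.085 m and contact force between the fingers and knob above 2 N), for 0.1 s.
2. the knob is fully home on the D-spindle, marks together (horizontal distance between knob_mid and spindle_seat below 0.004 m and z of knob_mid in the frame of spindle_seat between 0.019 and 0.025 m and x of knob_mark in the frame of spindle_seat above 0.016 m and angle between the x axis of knob_mid and the x axis of spindle_seat, either way round below 0.25 rad and angle between knob_mid's own z axis and vertical below 0.1 rad), for 0.2 s.
At the end, for the whole second after the job is handed in: Still pressing: spindle over 4.5 mm down (of 8), fingers push on the knob with over 2 N; knob home (knob_mid 19 to 25 mm over spindle_seat, 4 mm from its axis at most, tilt under 0.1 rad, white mark within 0.25 rad of the red); the other drawer things moved under 30 mm (all of step 2 and value of joint spindle above 0.0045 m and contact force between the fingers and knob above 2 N and distance of each of case0, case1, case2, stopwatch, chalk_holder, pencil_box from where it was at the start of the episode below 0.03 m); the arm keeps its last pose, push and grip.
It fails at once if another thing in the drawer is shifted by over 30 mm (distance of any of case0, case1, case2, stopwatch, chalk_holder, pencil_box from where it was at the start of the episode above 0.03 m).
It also fails if it takes over 42 s, if anything falls off the work surface, if the arm or the gripper's body presses on something with over 40 N, if the wrist force passes 120 N, or if a joint passes its speed limit or range.

## Robot

A 6-joint arm with a two-finger parallel gripper is mounted at the origin on the work surface. World frame = base frame: x ahead of the robot, y to its left, z up, the work surface at z = 0. Lengths are in m, angles in rad, forces in N, time in s.
With the tool pointing down it reaches from about 0.325 to 0.775 m from the base axis. Payload 9.3 kg.
Tool frame: the origin (TCP) lies at the very end of the fingers, on their centre line; the grasp point (between the pads) lies 19 mm behind it; z points along the fingers, y is the line along which they close (so a half turn about z gives the same grasp; the last joint's range is limited). The gripper opens to 85 mm and grips with 20 to 120 N. Pads are 22 mm wide; open, the fingers measure 114 mm over their backs; the gripper's body (76 mm by 85 mm) begins 54 mm behind the grasp point. The pads swing forward as they close: fully open they stand 13 mm farther back than shut.
Start: joints at [1.18, 0.259, 0.021, 1.334, 0, 1.418], TCP at [0.13, 0.535, 0.231] pointing down, gripper open.
Joint ranges: [-3.04, 3.04], [-0.91, 1.82], [-1.04, 1.36], [-1.92, 1.95], [-1.52, 1.45], [-3.14, 3.14]. Speed limits (rad/s): [2.22, 2.22, 2.79, 3.14, 3.14, 3.14].

## Interface

Orientations are given as [roll, pitch, yaw] about the fixed x, y, z axes, in that order (R = Rz(yaw) Ry(pitch) Rx(roll)).
In Python, from rig import r, get_image, spotter gives the robot as it stands. The module is installed in compiled form; this text tells all that it offers.
- The arm moves only by the shell command python3 -m crank 'ROWS'. ROWS is text: rows parted by semicolons, each of 7 numbers parted by spaces: the shift along the world's x, y, z in m, then the turn, a rotation vector about the world's x, y, z in degrees, then the opening, from 0 (shut) to 1 (fully open). A call has 1 to 12 rows; each row is the pose to reach, as a shift and turn from the pose commanded when the call began; what a row does not reach only later rows make up. A row lasts 1/8 s, in which the tool goes at most 62.5 mm and 10.7 degrees, less where a joint would pass 70% of its speed; a pose out of reach is approached as far as the arm can. A call with a gripper value outside its range is refused whole. The fingers move at their own pace and stop on an object; the grip force is fixed at half the most. Time passes only in rows, so rows that repeat a pose let the fingers close. It gives the time, the measured TCP pose, the force, the opening and the grip force at its end, in the units of the state.
- r.get_state(): the state, without advancing time (a new reading comes with each control period).
- get_image(name): name is "scene" or "top" or "wrist"; returns a dict with "img" (400x640x3 uint8, red, green, blue), "range_z" (400x640 float32, m along the optical axis (not along the pixel's ray), 0 where there is no reading), "fx", "fy", "cx", "cy" (pixels), "dist_coeffs" ([k1, k2, p1, p2, k3] as OpenCV has them; the pictures are not rectified), "rvec" (rotation vector, rad) and "tvec" (3), from world to camera coordinates, as OpenCV has them. Camera axes: x right, y down, z forward; pixel columns grow to the right and rows downward; lengths in m; the calibration is good to about 2 mm. A picture is of the moment at which its call begins.
- r.sign_off(): hands the job in; it is judged then, once.
Trained networks look in a picture, given as the dict that the camera call returned (one of the last four; its "shot" number tells which), for a name from the list of things; names that differ only in an ending like _2 or _b are one class to them, and where a whole thing is asked for, a point or a joint stands for the part that bears it (a point fixed in the world has none). Each returns a list of dicts, best first, with "p" (0 to 1); they miss things now and then, are a little off and sometimes report something else, mostly with a low value. They report only what shows in the picture. A call takes as long as a camera call. They do not tell look-alikes from the thing itself.
- spotter.regions_of(picture, target): "pixels" (400x640 bool, what is visible of it) and "extent" ([left, top, right, bottom] in pixels, round what is visible of it).
The state is a dict: "time_s": time; "qpos": joint angles; "joint_velocities": joint speeds; "joint_efforts": joint torques, N m; "eef_pos": TCP position; "orientation": TCP orientation; "wrist_force": force on the tool from outside, world axes, zero at the start; "ft_torque": the same for the moment, N m; "gripper_width": opening from 0.0 (shut) to 1.0 (fully open); "grasp_force": force on a finger pad.
Only numpy, scipy, OpenCV 4.12 (cv2) and the standard library are available. Lean on these libraries where they do the work, as an engineer would, in place of code of your own. Each camera call takes 0.05 s, during which the arm holds its last target. There are 200 camera calls.

## Working session

There is one attempt and no reset: what is moved stays moved. The work goes in short steps, Python scripts to look and compute and a shell command to move; the robot and the scene stay as the last step left them, time stands still between calls to the robot, and variables do not carry over. Pictures are saved under pics/ and viewed, at most 10 in all, crops included, and the job is handed in when it is done.

```bash
mkdir -p pics
cat > h.py <<'E'
import numpy as np, cv2
from rig import r,get_image,spotter
def world(p, mask=None):
    z=p["range_z"]; K=np.array([[p["fx"],0,p["cx"]],[0,p["fy"],p["cy"]],[0,0,1]])
    v,u=np.nonzero((z>0) if mask is None else (mask&(z>0)))
    n=cv2.undistortPoints(np.c_[u,v].astype(float)[:,None],K,np.array(p["dist_coeffs"],float))[:,0]
    zz=z[v,u].astype(float); c=np.c_[n*zz[:,None],zz]
    R=cv2.Rodrigues(np.array(p["rvec"],float))[0]
    return (c-np.array(p["tvec"]).ravel())@R, u, v
def save(p,name,crop=None,s=1):
    im=p["img"][...,::-1]
    if crop: im=im[crop[1]:crop[3],crop[0]:crop[2]]
    cv2.imwrite("pics/"+name,cv2.resize(im,None,fx=s,fy=s,interpolation=cv2.INTER_CUBIC))
E
python3 - <<'E'
from h import *
ims=[]
for n in ["scene","top"]:
    p=get_image(n); save(p,n+".png")
    for t in ["knob_mid","valve","spindle","stopwatch","drawer"]:
        for d in spotter.regions_of(p,t):
            w,u,v=world(p,d["pixels"])
            print(n,t,round(d["p"],2),d["extent"],len(w), np.percentile(w,[2,50,98],axis=0).round(3).tolist() if len(w) else None)
print(r.get_state())
E
```

```text
scene knob_mid 0.95 [353.0, 210.1, 379.3, 238.6] 440 [[0.524, 0.157, 0.011], [0.553, 0.18, 0.029], [0.567, 0.197, 0.055]]
scene knob_mid 0.83 [288.6, 163.5, 317.4, 198.9] 557 [[0.453, -0.082, 0.0], [0.491, -0.041, 0.024], [0.508, -0.021, 0.061]]
scene knob_mid 0.6 [273.2, 208.9, 289.3, 229.1] 226 [[0.613, -0.021, 0.0], [0.636, 0.0, 0.013], [0.648, 0.012, 0.034]]
scene valve 0.63 [175.4, 132.8, 272.9, 201.0] 3906 [[0.472, -0.363, -0.0], [0.583, -0.241, 0.052], [0.651, -0.193, 0.081]]
scene spindle 0.54 [205.9, 144.2, 231.2, 156.2] 273 [[0.521, -0.31, 0.077], [0.554, -0.276, 0.08], [0.585, -0.246, 0.092]]
scene drawer 0.68 [276.2, 159.2, 561.0, 365.8] 23904 [[0.357, 0.067, 0.003], [0.559, 0.299, 0.019], [0.738, 0.51, 0.059]]
top knob_mid 0.76 [285.5, 202.1, 299.1, 218.7] 220 [[0.52, 0.15, 0.017], [0.541, 0.171, 0.03], [0.563, 0.193, 0.058]]
top knob_mid 0.65 [348.6, 176.1, 361.3, 189.3] 90 [[0.614, -0.021, 0.01], [0.627, -0.005, 0.019], [0.641, 0.008, 0.037]]
top knob_mid 0.55 [360.0, 222.1, 382.4, 244.7] 389 [[0.45, -0.078, 0.015], [0.476, -0.051, 0.027], [0.507, -0.024, 0.064]]
top v
[... 499 characters left out ...]
s': array([1.18041967e+00, 2.58547077e-01, 2.14978944e-02, 1.33372386e+00,
       1.00370009e-05, 1.41821039e+00]), 'joint_velocities': array([ 7.83255085e-04,  9.83555371e-04, -6.15831411e-04,  7.17397615e-05,
       -5.09345371e-04,  3.27560272e-04]), 'joint_efforts': array([-1.78165996e-03, -5.55095422e+01,  3.44628096e+01,  1.27384519e-03,
       -3.40427941e-04,  1.15862792e-05]), 'eef_pos': array([0.12954293, 0.5345077 , 0.23130666]), 'orientation': array([ 3.14156811e+00, -6.38072693e-06,  2.90380194e+00]), 'wrist_force': array([ 0.56810778, -0.55466859,  0.61778351]), 'ft_torque': array([-0.03720714,  0.03987144,  0.01480252]), 'grasp_force': 0.0, 'gripper_width': 1.0019930130638828}
```

Run:
```python
import cv2,numpy as np
a=cv2.imread("pics/scene.png");b=cv2.imread("pics/top.png")
f=lambda i,c:cv2.resize(i[c[1]:c[3],c[0]:c[2]],(400,300),interpolation=cv2.INTER_CUBIC)
top=f(a,(320,190,400,250)); 
cv2.imwrite("pics/m1.png",np.vstack([np.hstack([f(a,(160,110,400,290)),f(a,(326,194,406,254))]),np.hstack([f(b,(260,180,340,240)),f(b,(415,174,495,234))])]))
```

```text
(no output)
```

View pics/m1.png

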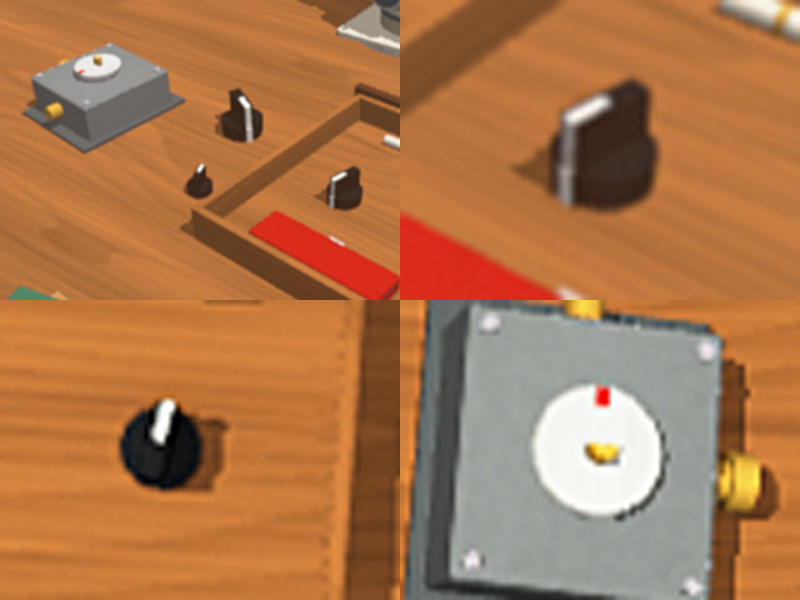

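View pics/top.png

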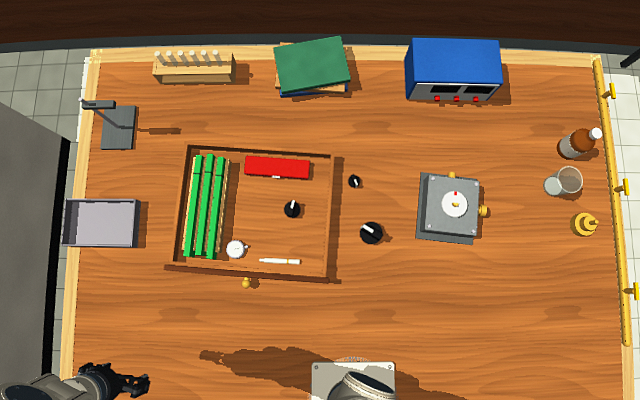

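Knob (middle-sized) at pixel (292,209) in the top view, mark pointing up (+x); disc at (455,204), its red mark also towards +x. Moving over the knob.

```bash
python3 -m crank '0.41 -0.36 0 0 0 0 1; 0.41 -0.36 0 0 0 0 1; 0.41 -0.36 0 0 0 0 1; 0.41 -0.36 0 0 0 0 1; 0.41 -0.36 0 0 0 0 1; 0.41 -0.36 0 0 0 0 1; 0.41 -0.36 0 0 0 0 1; 0.41 -0.36 0 0 0 0 1; 0.41 -0.36 0 0 0 0 1; 0.41 -0.36 0 0 0 0 1; 0.41 -0.36 0 0 0 0 1; 0.41 -0.36 0 0 0 0 1'
cat >> h.py <<'E'
def bar(w,rgb,zlo,zhi):
    """bar top rectangle: centre, axis angle; white part direction"""
    m=(w[:,2]>zlo)&(w[:,2]<zhi); q=w[m]
    c,s,a=cv2.minAreaRect(q[:,:2].astype(np.float32)*1000)
    return q,np.array(c)/1000,s,a
E
python3 - <<'E'
from h import *
p=get_image("wrist"); save(p,"w1.png")
for d in spotter.regions_of(p,"knob_mid"):
    w,u,v=world(p,d["pixels"]); print(d["p"],d["extent"],np.percentile(w,[2,50,98],axis=0).round(4).tolist())
    hi=w[:,2]>np.percentile(w[:,2],99)-0.004
    q=w[hi]; c,s,a=cv2.minAreaRect((q[:,:2]*1000).astype(np.float32)); print("rect",c,s,a,len(q))
    col=p["img"][v,u].astype(int); wh=hi&(col.min(1)>120); print("white",w[wh].mean(0),wh.sum(), "white minor", cv2.minAreaRect((w[wh][:,:2]*1000).astype(np.float32)))
s=r.get_state(); print(s["eef_pos"],s["orientation"],s["wrist_force"])
E
```

```text
time_s: 2.1
eef_pos: [0.5388, 0.1753, 0.2316]
orientation: [3.141, 0.0, 2.905]
wrist_force: [-0.1, 0.2, -0.3]
gripper_width: 1.003
grasp_force: 0.0
0.87 [296.9, 150.2, 343.2, 198.4] [[0.5215, 0.1513, 0.0104], [0.5415, 0.1736, 0.0276], [0.5645, 0.1938, 0.0543]]
rect (544.0480346679688, 173.0272979736328) (13.135248184204102, 44.57326889038086) 76.06623840332031 596
white [0.55418528 0.16998414 0.05350003] 157 white minor ((554.2156372070312, 169.94583129882812), (6.0565643310546875, 23.364280700683594), 76.3874740600586)
0.79 [176.4, 251.3, 204.0, 275.2] [[0.6136, -0.0161, 0.0006], [0.6189, -0.0062, 0.0139], [0.6283, 0.0066, 0.0334]]
rect (620.461669921875, -11.409160614013672) (11.542831420898438, 10.664606094360352) 24.282052993774414 85
white [ 0.62058011 -0.01195173  0.03256661] 49 white minor ((620.6629028320312, -11.823853492736816), (11.492847442626953, 7.277536392211914), 12.202768325805664)
0.78 [47.1, 128.4, 145.2, 191.4] [[0.4483, -0.0763, 0.0002], [0.4739, -0.042, 0.0274], [0.5066, -0.0223, 0.06]]
rect (477.6170959472656, -52.5627326965332) (61.18288803100586, 19.010059356689453) 57.515384674072266 1135
white [ 0.48516779 -0.04117371  0.05946779] 286 white minor ((484.9120788574219, -41.39332962036133), (32.95790100097656, 9.038945198059082), 58.38566589355469)
[0.53889845 0.17539971 0.23164671] [3.14134368e+00 3.91373036e-04 2.90533312e+00] [0.91097814 0.14702788 0.28230278]
```

View pics/w1.png

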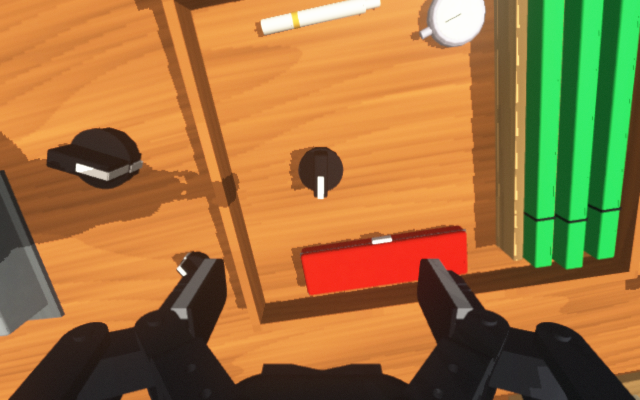

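Knob at pixel (321,170), mark pointing down (+x side of image); yaw ≈ -14°, matching the current tool yaw. Descend and grip.

```bash
python3 -m crank '0.005 -0.002 -0.06 0 0 0 1; 0.005 -0.002 -0.12 0 0 0 1; 0.005 -0.002 -0.16 0 0 0 1; 0.005 -0.002 -0.185 0 0 0 1; 0.005 -0.002 -0.2 0 0 0 1; 0.005 -0.002 -0.2 0 0 0 1; 0.005 -0.002 -0.2 0 0 0 0; 0.005 -0.002 -0.2 0 0 0 0; 0.005 -0.002 -0.2 0 0 0 0; 0.005 -0.002 -0.2 0 0 0 0; 0.005 -0.002 -0.2 0 0 0 0; 0.005 -0.002 -0.2 0 0 0 0'
```

```text
time_s: 3.7
eef_pos: [0.5448, 0.1726, 0.0318]
orientation: [3.141, 0.001, 2.904]
wrist_force: [-0.2, 0.1, 6.1]
gripper_width: 0.148
grasp_force: 59.8
```

```bash
python3 -m crank '0 0 0.04 0 0 0 0; 0 0 0.1 0 0 0 0; 0 0 0.16 0 0 0 0; 0.005 -0.06 0.17 0 0 0 0; 0.005 -0.12 0.17 0 0 0 0; 0.005 -0.18 0.17 0 0 0 0; 0.005 -0.24 0.17 0 0 0 0; 0.005 -0.3 0.17 0 0 0 0; 0.005 -0.36 0.17 0 0 0 0; 0.005 -0.42 0.17 0 0 0 0; 0.005 -0.451 0.17 0 0 0 0; 0.005 -0.451 0.17 0 0 0 0'
python3 - <<'E'
from h import *
p=get_image("wrist"); save(p,"w2.png")
print(p["shot"])
w,u,v=world(p)
np.savez("w2.npz",w=w,u=u,v=v,c=p["img"][v,u])
for t in ["spindle","knob_mid"]:
  for d in spotter.regions_of(p,t):
    w,u,v=world(p,d["pixels"]); print(t,d["p"],d["extent"],np.percentile(w,[2,50,98],axis=0).round(4).tolist())
s=r.get_state(); print(s["eef_pos"],s["orientation"],s["wrist_force"],s["grasp_force"],s["gripper_width"])
E
```

```text
time_s: 5.2
eef_pos: [0.549, -0.2808, 0.2]
orientation: [3.141, -0.002, 2.9]
wrist_force: [-0.2, -0.8, -2.4]
gripper_width: 0.151
grasp_force: 59.2
4
spindle 0.55 [276.9, 149.7, 366.9, 213.2] [[0.5188, -0.3148, 0.0764], [0.542, -0.2776, 0.079], [0.5701, -0.2491, 0.0922]]
knob_mid 0.8 [504.6, 0.0, 622.2, 73.1] [[0.4511, -0.0853, 0.002], [0.48, -0.0656, 0.0338], [0.5062, -0.0303, 0.0603]]
knob_mid 0.77 [574.7, 163.5, 624.2, 205.9] [[0.6132, -0.0251, -0.0008], [0.6281, -0.0141, 0.0147], [0.6484, 0.0085, 0.0337]]
knob_mid 0.7 [272.2, 199.7, 373.0, 325.9] [[0.5249, -0.2997, 0.1813], [0.5369, -0.2791, 0.2117], [0.5664, -0.2592, 0.2223]]
[ 0.54939128 -0.27763585  0.20092022] [ 3.14094958e+00 -9.10529018e-04  2.90408464e+00] [-0.08683912  0.81012373 -2.77573415] 59.239840507507324 0.15101973001621277
```

View pics/w2.png

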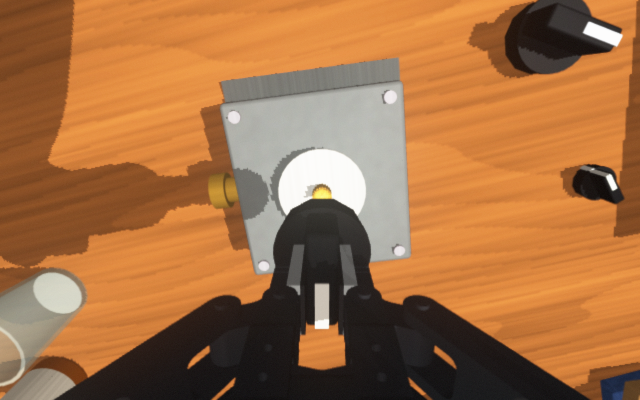

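The knob (323,250) hides the red mark; the disc is at (322,185). Shift +x to expose it.

```bash
python3 -m crank '0.06 0 0 0 0 0 0; 0.075 0 0 0 0 0 0; 0.075 0 0 0 0 0 0; 0.075 0 0 0 0 0 0'
cat > m.py <<'E'
from h import *
def circ(q):
    x,y=q[:,0],q[:,1]; a=np.linalg.lstsq(np.c_[2*x,2*y,np.ones(len(x))],x*x+y*y,rcond=None)[0]
    return a[:2],np.sqrt(a[2]+a[0]**2+a[1]**2)
def measure(name=None):
    p=get_image("wrist"); st=r.get_state()
    w,u,v=world(p); c=p["img"][v,u].astype(int)
    near=(abs(w[:,0]-.55)<.06)&(abs(w[:,1]+.28)<.06)
    disc=near&(w[:,2]>.073)&(w[:,2]<.086)&((c.min(1)>150)|((c[:,0]>150)&(c[:,1]<90)))
    q=w[disc]; (cx,cy),s,a=cv2.minAreaRect((q[:,:2]*1000).astype(np.float32))
    h=cv2.convexHull((q[:,:2]*1000).astype(np.float32))[:,0]; cc,R=circ(h)
    red=near&(c[:,0]>140)&(c[:,1]<70)&(c[:,2]<70)&(w[:,2]>.07)&(w[:,2]<.086)
    rm=w[red].mean(0)
    sh=near&(w[:,2]>.0895)&(w[:,2]<.098)
    print("disc circ",cc,R,"rect",cx,cy,s,"z",np.median(q[:,2]),"red",red.sum(),rm,"angle",np.degrees(np.arctan2(rm[1]-cc[1]/1e3,rm[0]-cc[0]/1e3)))
    if sh.sum()>5: print("shaft",sh.sum(),cv2.minAreaRect((w[sh][:,:2]*1000).astype(np.float32)),np.percentile(w[sh][:,2],95))
    # knob in hand
    e=st["eef_pos"]; d=w-e
    k=(np.hypot(d[:,0],d[:,1])<.035)&(abs(d[:,2])<.04)
    top=k&(c.min(1)>130)&(d[:,2]>.005)
    if top.sum()>5: print("stripe",top.sum(),w[top].mean(0),cv2.minAreaRect((w[top][:,:2]*1000).astype(np.float32)), "z",np.median(w[top][:,2]))
    dk=k&(c.max(1)<70)&(d[:,2]<.004)
    if dk.sum(): print("dark low",dk.sum(),np.percentile(d[dk],[2,50,98],axis=0).round(4).tolist())
    print("eef",e,st["orientation"],st["wrist_force"],st["time_s"])
    if name: save(p,name)
    return p,w,u,v,c,disc,red,st
if __name__=="__main__":
    import sys; measure(sys.argv[1])
E
python3 m.py w3.png
```

```text
time_s: 5.85
eef_pos: [0.6241, -0.2775, 0.2015]
orientation: [3.142, -0.0, 2.905]
wrist_force: [-0.4, 0.0, -1.9]
gripper_width: 0.147
grasp_force: 59.2
disc circ [ 552.3052035  -281.94836451] 35.90719377710754 rect 551.945556640625 -281.7976379394531 (71.78054809570312, 71.11860656738281) z 0.07894717238137657 red 0 [nan nan nan] angle nan
shaft 236 ((549.6799926757812, -281.5829162597656), (15.506725311279297, 9.509195327758789), 82.06067657470703) 0.09309439573548832
stripe 688 [ 0.63207531 -0.27969307  0.22446051] ((629.8456420898438, -278.97662353515625), (20.750825881958008, 31.938507080078125), 77.1623764038086) z 0.22325077084329104
dark low 2871 [[-0.0244, -0.0205, -0.0204], [-0.0148, 0.0057, -0.0052], [0.0034, 0.0226, 0.0019]]
eef [ 0.62395437 -0.27779805  0.20169494] [-3.14149932e+00 -2.96485494e-05  2.90435448e+00] [ 0.24305563  0.22061297 -1.96257047] 5.9m.py:13: RuntimeWarning: Mean of empty slice.
  rm=w[red].mean(0)
  ret = um.true_divide(
```

View pics/w3.png

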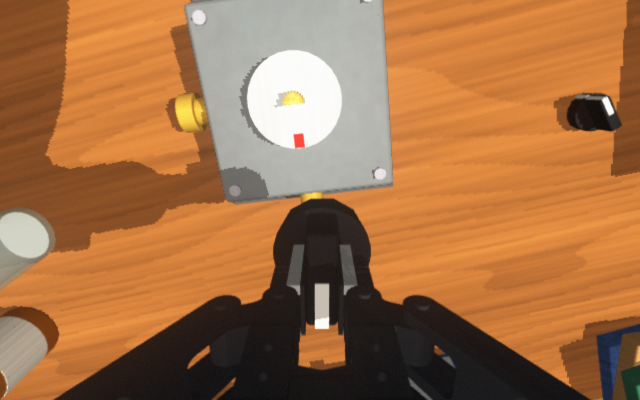

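```bash
cat > m2.py <<'E'
from m import *
p,w,u,v,c,disc,red,st=measure()
n=(abs(w[:,0]-.555)<.05)&(abs(w[:,1]+.28)<.05)&(c[:,0]-c[:,1]>100)&(c[:,1]-c[:,2]<40)
q=w[n]; print("red",n.sum(),q.mean(0),cv2.minAreaRect((q[:,:2]*1000).astype(np.float32)),"ang",np.degrees(np.arctan2(q[:,1].mean()+.28195,q[:,0].mean()-.5523)))
# stripe in hand by pixel window, top face only
s=(abs(u-321)<12)&(v>275)&(v<335)&(c.min(1)>110)
print(np.percentile(w[s],[5,50,95],axis=0).round(4).tolist())
t=s&(w[:,2]>np.percentile(w[s][:,2],90)-.003); print("stripe top",t.sum(),w[t].mean(0),cv2.minAreaRect((w[t][:,:2]*1000).astype(np.float32)))
# hub top face
e=st["eef_pos"]; d=w-e
k=(np.hypot(d[:,0],d[:,1])<.04)&(d[:,2]<.004)&(d[:,2]>-.03)
print(np.histogram(d[k][:,2],12)); hz=k&(abs(d[:,2]+.003)<.003)
np.savez("hub.npz",d=d[k],c=c[k])
E
python3 -W ignore m2.py
```

```text
disc circ [ 552.42682142 -281.91662069] 35.8548270019428 rect 552.3829956054688 -281.9130859375 (71.26244354248047, 70.6454086303711) z 0.07895033076939018 red 0 [nan nan nan] angle nan
shaft 242 ((549.674072265625, -281.41387939453125), (15.422236442565918, 9.56721305847168), 81.59842681884766) 0.09293161761241972
stripe 686 [ 0.63186845 -0.28001788  0.22471206] ((629.387451171875, -280.0015563964844), (21.1478328704834, 31.778841018676758), 74.70957946777344) z 0.22346383584612073
dark low 2866 [[-0.0245, -0.0205, -0.0204], [-0.0149, 0.0057, -0.0051], [0.0034, 0.0226, 0.002]]
eef [ 0.62390714 -0.27808451  0.20180019] [-3.14147417e+00  1.99066843e-04  2.90388694e+00] [ 1.31450309 -0.57245246 -2.3038682 ] 5.95
red 128 [ 0.58207281 -0.28600076  0.07979076] ((582.222900390625, -286.0577392578125), (7.521637439727783, 10.826435089111328), 83.19515991210938) ang -7.747835946554795
[[0.6237, -0.2842, 0.2226], [0.6333, -0.2804, 0.2234], [0.6434, -0.2766, 0.2243]]
stripe top 625 [ 0.63345881 -0.2803586   0.22341863] ((633.6152954101562, -280.3249206542969), (5.675541877746582, 23.42763900756836), 76.06498718261719)
(array([  46,   93,  101,  106,   72,   18,   68,  527, 1778,   59,   52,
         88]), array([-0.02444835, -0.02208194, -0.01971554, -0.01734914, -0.01498273,
       -0.01261633, -0.01024992, -0.00788352, -0.00551711, -0.00315071,
       -0.00078431,  0.0015821 ,  0.0039485 ]))
```

```bash
python3 -m crank '-0.05 -0.004 0 0 0 3 0; -0.071 -0.004 -0.01 0 0 6 0; -0.071 -0.004 -0.04 0 0 6 0; -0.071 -0.004 -0.07 0 0 6 0; -0.071 -0.004 -0.08 0 0 6 0; -0.071 -0.004 -0.08 0 0 6 0; -0.071 -0.004 -0.08 0 0 6 0'
cat > m3.py <<'E'
from h import *
import sys
E=np.array([r.get_state()["eef_pos"] for _ in range(3)]).mean(0); st=r.get_state()
print(E,np.degrees(st["orientation"]),st["wrist_force"],st["time_s"])
p=get_image("wrist"); w,u,v=world(p); c=p["img"][v,u].astype(int)
s=(abs(u-321)<12)&(v>275)&(v<335)&(c.min(1)>110)
t=s&(w[:,2]>np.percentile(w[s][:,2],90)-.003); R=cv2.minAreaRect((w[t][:,:2]*1000).astype(np.float32)); print("stripe",R,w[t][:,2].mean())
a=np.radians(R[2]-90 if R[1][0]<R[1][1] else R[2]); print("knob centre",np.array(R[0])-10.6*np.array([np.cos(a),np.sin(a)]),np.degrees(a))
n=(np.hypot(w[:,0]-.5525,w[:,1]+.2819)<.045)&(abs(w[:,2]-.0785)<.006)&(c.min(1)>140); q=(w[n][:,:2]*1000)
print("disc pts",n.sum(),np.median(w[n][:,2]) if n.sum() else None)
if n.sum()>20: 
    rr=np.hypot(q[:,0]-552.5,q[:,1]+281.9); th=np.degrees(np.arctan2(q[:,1]+281.9,q[:,0]-552.5))
    for b in range(-180,180,30):
        m=(th>=b)&(th<b+30); 
        if m.sum()>5: print(b+15,m.sum(),np.percentile(rr[m],97).round(1))
save(p,sys.argv[1],(160,80,480,340),2)
E
python3 m3.py w4.png
```

```text
time_s: 6.82
eef_pos: [0.554, -0.2828, 0.1226]
orientation: [-3.141, 0.002, 3.008]
wrist_force: [-0.2, -0.4, -1.8]
gripper_width: 0.15
grasp_force: 59.2
[ 0.55403159 -0.2828309   0.12260914] [-1.79951201e+02  9.62968601e-02  1.72372417e+02] [-0.23048737 -0.39113241 -1.83323455] 6.825
stripe ((564.1404418945312, -284.6769714355469), (6.092273235321045, 23.203567504882812), 81.80542755126953) 0.14437751127810095
knob centre [ 553.64867068 -283.1660986 ] -8.194572448730469
disc pts 4959 0.07897829057049102
-165 815 35.9
-135 697 35.7
-105 510 35.6
-75 144 35.8
45 53 35.8
75 452 35.6
105 653 35.5
135 792 35.8
165 843 36.0
```

View pics/w4.png

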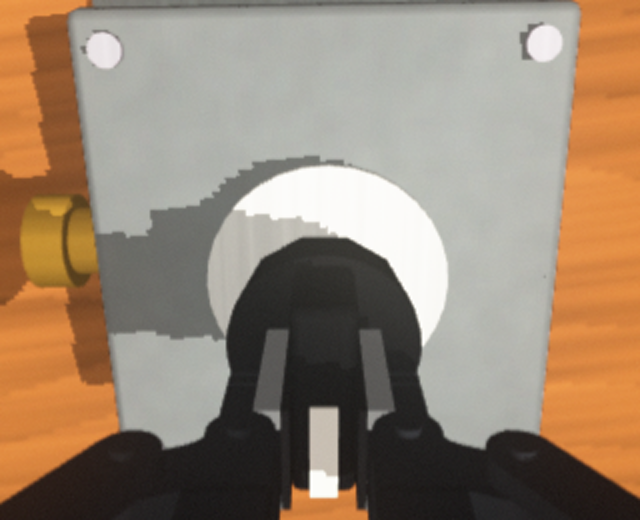

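```bash
python3 -m crank '-0.001 0.001 0 0 0 0 0; -0.001 0.001 -0.004 0 0 0 0; -0.001 0.001 -0.008 0 0 0 0; -0.001 0.001 -0.012 0 0 0 0; -0.001 0.001 -0.016 0 0 0 0; -0.001 0.001 -0.019 0 0 0 0; -0.001 0.001 -0.019 0 0 0 0'; sed -i 's/^save.*//' m3.py; python3 m3.py
```

```text
time_s: 7.75
eef_pos: [0.5526, -0.2815, 0.1021]
orientation: [3.141, -0.0, 3.009]
wrist_force: [1.0, -0.7, -3.3]
gripper_width: 0.146
grasp_force: 59.3
[ 0.55261988 -0.28147816  0.10207325] [ 1.79994155e+02 -2.75419795e-03  1.72374666e+02] [ 1.03904821 -0.71236396 -3.26592875] 7.75
stripe ((562.6401977539062, -282.2918701171875), (9.480538368225098, 23.52170181274414), 76.140380859375) 0.12382538999319515
knob centre [ 552.34881094 -279.75270539] -13.859619140625
disc pts 4943 0.07896939761620023
-165 723 36.0
-135 692 35.9
-105 552 35.7
-75 317 35.7
45 128 35.8
75 449 35.6
105 632 35.6
135 714 35.9
165 736 36.0
```

Inserted to about home height without resistance. Press in stages.

```bash
python3 -m crank '0 0 -0.001 0 0 0 0; 0 0 -0.001 0 0 0 0; 0 0 -0.001 0 0 0 0; 0 0 -0.003 0 0 0 0; 0 0 -0.005 0 0 0 0; 0 0 -0.007 0 0 0 0; 0 0 -0.007 0 0 0 0; 0 0 -0.007 0 0 0 0'; python3 m3.py
```

```text
time_s: 8.8
eef_pos: [0.5527, -0.2816, 0.0958]
orientation: [-3.141, 0.001, 3.008]
wrist_force: [-0.9, 0.9, 8.5]
gripper_width: 0.153
grasp_force: 60.7
[ 0.55270333 -0.28156245  0.0958428 ] [-1.79979112e+02  4.50708214e-02  1.72374319e+02] [-0.8840058   0.85702984  8.47261271] 8.8
stripe ((562.573974609375, -284.4111633300781), (9.631511688232422, 22.722639083862305), 87.40412139892578) 0.11763085090420725
knob centre [ 551.98485201 -283.93107735] -2.5958786010742188
disc pts 4115 0.07321611465448627
-165 581 35.9
-135 567 35.7
-105 469 35.6
-75 270 35.6
45 104 35.7
75 393 35.5
105 551 35.6
135 570 35.8
165 610 35.9
```

```bash
python3 -m crank '0 0 -0.0005 0 0 0 0; 0 0 -0.0005 0 0 0 0; 0 0 -0.0005 0 0 0 0'; python3 m3.py | head -5
python3 - <<'E'
from h import *
p=get_image("wrist"); save(p,"w5.png",(200,120,440,340),2.5)
E
```

```text
time_s: 9.22
eef_pos: [0.5527, -0.2816, 0.0954]
orientation: [-3.141, 0.001, 3.009]
wrist_force: [-1.0, 1.3, 9.4]
gripper_width: 0.149
grasp_force: 60.7
[ 0.55272544 -0.28157187  0.0954141 ] [-1.79975791e+02  5.05538966e-02  1.72375570e+02] [-0.9817482   1.27661915  9.40080905] 9.225
stripe ((562.5083618164062, -284.3681945800781), (9.095352172851562, 23.642837524414062), 86.24394226074219) 0.11718669357630412
knob centre [ 551.93113059 -283.6738031 ] -3.7560577392578125
disc pts 2967 0.07296456787194171
-165 408 35.9
```

View pics/w5.png

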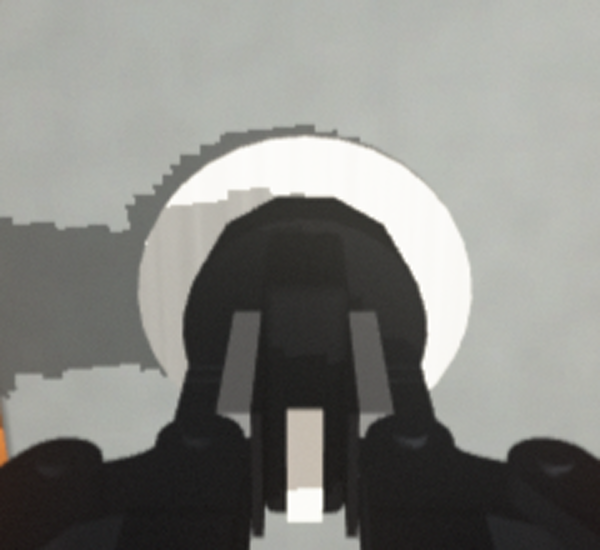

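The knob sits centred on the disc (crop centre about (305,290)) with its white stripe still along the bar at (305,460). The disc has dropped about 6 mm, so I'm handing in.

```bash
python3 -c "
from rig import r
print(r.sign_off())"
```

```text
the job is handed in; nothing more can be done
None
```

I pushed the knob home on the D-spindle with its mark at the red mark, pressed it about 6 mm down and handed the job in at about 9.3 s, still gripped and pressed; the sign-off returned no verdict.

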